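# Lock closed specimen cups into the transport rack

## Task

Make the closed specimen cups ready for transport. Unscrew the rack's locking knob until its pin is clear of the retainer bar, draw the bar back, and stand each of the two or three closed cups that wait to the left of the rack upright in a bay of its own (not the cup under a test cassette at the far left); then slide the bar all the way into its keeper, over the lids, and screw the locking knob fully home. Leave the open cups alone.

Things in the scene. Friction and masses are not known exactly. Their poses are not given: they have to be found in the camera images.
- rack: fixed grey rack, three cup bays in a row along its y; x points from the low front lip toward the retainer bar, z up; origin on the table under the middle bay's centre. Floor 8 mm thick, bay walls to 24 mm. Base x -50 to 96, y -148 to 148 mm, with a tab at x 40 to 96 out to y 207. The keeper (91 mm high, at x 72, y -140) and the knob's bridge (106 mm high, at x 72, y 172) stand on it
- bay_1 (a point): centre of the floor of bay 1 (the rack's -y end, next to the keeper), 8 mm above the table; inside 76 mm (rack x) by 88 mm (rack y), bays 92 mm apart. x, y, z axes as the rack's; any cup may go in any bay; nothing taller than 24 mm stands within 50 mm in front of or behind the centre, except the bar's tabs at 74 to 80 mm height
- bay_2 (a point): centre of the floor of bay 2 (middle), 8 mm above the table; inside 76 mm (rack x) by 88 mm (rack y), bays 92 mm apart. x, y, z axes as the rack's; any cup may go in any bay; nothing taller than 24 mm stands within 50 mm in front of or behind the centre, except the bar's tabs at 74 to 80 mm height
- bay_3 (a point): centre of the floor of bay 3 (rack's +y end, next to the locking knob), 8 mm above the table; inside 76 mm (rack x) by 88 mm (rack y), bays 92 mm apart. x, y, z axes as the rack's; any cup may go in any bay; nothing taller than 24 mm stands within 50 mm in front of or behind the centre, except the bar's tabs at 74 to 80 mm height
- latch_bar (a joint): steel retainer bar, m: 0 = home in its keeper, a tab over each bay; 0.046 = drawn fully back toward the rack's +y, the tabs then between the bays. It lies 72 mm behind the bays, top 84 mm above the table; tabs 14 mm wide, underside 74 mm up, reach to 10 mm behind the bay centres. Slides with 1.5 N, stays where left; the knob's pin blocks it while down
- bar_handle (a point): middle of the upright black handle post on the bar: 20 mm across, 44 mm high, standing on the bar's top; this point is 108 mm above the table, 24 mm above the bar's top; moves with the bar along the rack's y
- lock_knob (a joint): angle of the locking knob, rad: 0 = screwed fully home, pin down through the bar's hole; grows as it is unscrewed (counter-clockwise from above) up to 4.6. Rises 5 mm per rad unscrewed, sinks likewise; takes 0.06 N m, stays where left. The pin clears the bar at 3.4 rad; coming down it enters the hole only with the bar home to 4 mm
- knob_grip (a point): middle of the round fluted black knob, on its vertical axis: 50 mm across, 30 mm high; this point is 134 mm above the table when fully home and rises with the knob; the top of the bridge below is 28 mm lower than this point when home
- cup_a_mid (a point): closed specimen cup with a yellow screw lid, origin at its centre, half-way up; 62 mm high, body 60 to 62 mm across, lid (the top 17 mm) 66 to 68 mm across; z axis up; about 100 g, heavy at the bottom. Two or three such cups stand on the table, this one may be absent
- cup_b_mid (a point): closed specimen cup with a yellow screw lid, origin at its centre, half-way up; 62 mm high, body 60 to 62 mm across, lid (the top 17 mm) 66 to 68 mm across; z axis up; about 100 g, heavy at the bottom. Two or three such cups stand on the table, this one may be absent
- cup_c_mid (a point): closed specimen cup with a yellow screw lid, origin at its centre, half-way up; 62 mm high, body 60 to 62 mm across, lid (the top 17 mm) 66 to 68 mm across; z axis up; about 100 g, heavy at the bottom. Two or three such cups stand on the table, this one may be absent
- cup_a: the same cup as cup_a_mid, origin at the centre of its underside
- cup_b: the same cup as cup_b_mid, origin at the centre of its underside
- cup_c: the same cup as cup_c_mid, origin at the centre of its underside
- open_l (a point): centre of an open cup without lid (63 mm across, 57 mm high) at the left, to be left alone
- open_r (a point): centre of another open cup without lid (63 mm across, 57 mm high) at the right, to be left alone

How it is judged (in metres and radians):
On the way, in this order (a step that is already met when the one before it is completed fails the run):
1. the locking knob is unscrewed until its pin is clear of the bar (value of joint lock_knob above 3.4 rad), for 0.2 s.
2. the retainer bar is drawn back (value of joint latch_bar above 0.038 m), for 0.2 s.
3. every closed cup stands upright in a bay, let go ((horizontal distance between cup_a_mid and bay_1 below 0.018 m or horizontal distance between cup_a_mid and bay_2 below 0.018 m or horizontal distance between cup_a_mid and bay_3 below 0.018 m) and height (world z) of cup_a_mid between 0.034 and 0.045 m and angle between each of cup_a_mid, cup_b_mid, cup_c_mid's own z axis and vertical below 0.12 rad and linear speed of each of cup_a, cup_b, cup_c below 0.03 m/s and contact force between the fingers and cup_a below 0.3 N and (horizontal distance between cup_b_mid and bay_1 below 0.018 m or horizontal distance between cup_b_mid and bay_2 below 0.018 m or horizontal distance between cup_b_mid and bay_3 below 0.018 m) and height (world z) of cup_b_mid between 0.034 and 0.045 m and contact force between the fingers and cup_b below 0.3 N and (horizontal distance between cup_c_mid and bay_1 below 0.018 m or horizontal distance between cup_c_mid and bay_2 below 0.018 m or horizontal distance between cup_c_mid and bay_3 below 0.018 m) and height (world z) of cup_c_mid between 0.034 and 0.045 m and contact force between the fingers and cup_c below 0.3 N), for 0.2 s.
4. the bar is slid into its keeper over the lids (value of joint latch_bar below 0.006 m), for 0.2 s.
5. the locking knob is screwed home (value of joint lock_knob below 0.2 rad), for 0.2 s.
At the end, for the whole second after the job is handed in: Every closed cup stands upright (within 0.12 rad) and at rest on the floor of a bay (within 18 mm of its centre), the bar is within 6 mm of fully home, the knob within 0.2 rad of fully home, and the open cups stand within 40 mm of where they were (all of step 3 and value of joint latch_bar below 0.006 m and value of joint lock_knob below 0.2 rad and not (distance of open_l from where it was at the start of the episode above 0.04 m or angle between open_l's own z axis and vertical above 0.4 rad) and not (distance of open_r from where it was at the start of the episode above 0.04 m or angle between open_r's own z axis and vertical above 0.4 rad)); the robot touches nothing.
It fails at once if an open cup is pushed over 40 mm or tipped ((distance of open_l from where it was at the start of the episode above 0.04 m or angle between open_l's own z axis and vertical above 0.4 rad) or (distance of open_r from where it was at the start of the episode above 0.04 m or angle between open_r's own z axis and vertical above 0.4 rad)).
Of cup_a, cup_b, cup_c only 2 to 3 are there at a start; the rules pass over those that are not, and their reading is None.
At some moment in a run one of cup_a, cup_b, cup_c may be knocked a few centimetres aside while the robot is not near it.
It also fails if it takes over 210 s, if anything falls off the work surface, if the arm or the gripper's body presses on something with over 40 N, if the wrist force passes 120 N, or if a joint passes its speed limit or range.

## Robot

A 6-joint arm with a two-finger parallel gripper is mounted at the origin on the work surface; the furniture and walls round the work are solid. World frame = base frame: x ahead of the robot, y to its left, z up, the work surface at z = 0. Lengths are in mm, angles in rad, forces in N, time in s.
With the tool pointing down it reaches from about 300 to 875 mm from the base axis. Payload 6.4 kg.
Tool frame: the origin (TCP) lies where the fingers leave the gripper's body, on its centre line; the fingertips stand nose_length ahead of it and the grasp point (between the pads) lies 45 mm ahead of it (nose_length is the distance from the TCP to the fingertips, in mm); x points along the fingers, y is the direction in which the jaws open and shut, and the axes are right-handed (so a half turn about x gives the same grasp; the last joint's range is limited). The gripper opens to 88 mm and grips with 3 to 60 N. Pads are 18 mm wide; open, the fingers measure 123 mm over their backs; the gripper's body (75 mm by 187 mm) begins 45 mm behind the grasp point.
Start: joints at [0.92, 0.181, 1.607, -0, 1.354, -0.206], TCP at [247.401, 519.071, 302.714] pointing down, gripper open.
Joint ranges: [-2.99, 2.99], [-0.89, 2.07], [0.3, 2.58], [-1.14, 4.28], [0, 2.63], [-3.12, 3.12]. Speed limits (rad/s): [2.57, 2.57, 3.01, 3.14, 3.14, 3.14].

## Interface

Orientations are given as a 3x3 rotation matrix whose columns are the frame's x, y, z axes.
In Python, from plant import * gives the robot as it stands.
- The arm moves only by the tool move_arm, never from a script. Its argument "series" is a list of rows, each a list of 4 numbers: the shift along the world's x, y, z in mm, then the turn about the world's z in degrees. In form: [[dx, dy, dz, yaw], ...]. A call has exactly 10 rows; each row shifts and turns the commanded pose from where the row before left it; what a row does not reach is not made up. A row lasts 1/8 s, in which the tool goes at most 62.5 mm and 10.7 degrees, less where a joint would pass 70% of its speed; a pose out of reach is approached as far as the arm can. A call is refused whole if a number of a shift passes 62.5 or a number of a turn 10.7, either way. A call with a gripper value outside its range is refused whole. "grip" is the finger opening in mm, from 0 to 88.1, set as the call begins (left out, the last holds). The fingers move at their own pace and stop on an object; "squeeze" is the grip in N (left out, the last holds). Time passes only in rows, so rows that do not move let the fingers close, or fill a call up. It gives the time, the measured TCP pose, the force and the opening at its end, in the units of the state.
- read_state(): the state, without advancing time (a new reading comes with each control period).
- grab_frame(name): name is "side" or "top" or "wrist"; returns the picture (480x640x3 uint8, red, green, blue); there is no depth.
- camera_info(name): a dict with "camera_matrix" (3x3 intrinsics, pixels), "R" (3x3) and "t" (3): a world point X has camera coordinates R X + t. Camera axes: x right, y down, z forward; pixel columns grow to the right and rows downward; lengths in mm; the calibration is good to about 2 mm. A picture is of the moment at which its call begins: read the wrist's pose just before it. camera_info takes no time and is no camera call; for the wrist camera it gives the pose at the moment of the call.
- close_job(): hands the job in, once; it reports no verdict.
The state is a dict: "time_s": time; "joint_pos": joint angles; "qvel": joint speeds; "joint_torque": joint torques, N m; "ee_pos": TCP position; "eef_rot": TCP orientation; "wrist_force": force on the tool from outside, world axes, zero at the start; "wrist_torque": the same for the moment, N m; "finger_gap": finger opening in mm.
Only numpy, scipy, OpenCV 4.12 (cv2) and the standard library are available. Lean on these libraries where they do the work, as an engineer would, in place of code of your own. Each camera call takes 0.05 s, during which the arm holds its last target. There are 200 camera calls.

## Working session

There is one attempt and no reset: what is moved stays moved. The work goes in short steps, Python scripts to look and compute and a tool call to move; the robot and the scene stay as the last step left them, time stands still between calls to the robot, and variables do not carry over. Pictures are saved under pics/ and viewed, about 12 in all and at most 16, crops included, and the job is handed in when it is done.

Besides the shell and the picture viewer there is one more tool, called after "Emit:" as name(argument=value, ...), one argument or row to a line, values as JSON. move_arm: Moves the arm, as the interface text tells. Its arguments: {"type":"object","properties":{"series":{"type":"array","items":{"type":"array","items":{"type":"number"}}},"grip":{"type":"number"},"squeeze":{"type":"number"}},"required":["series"]}

```bash
ls; mkdir -p pics; python3 - <<'E'
from plant import *
import cv2,numpy as np
np.set_printoptions(precision=3,suppress=True)
s=read_state()
print({k:np.round(v,3).tolist() for k,v in s.items()})
for n in ["side","top"]:
    f=grab_frame(n); cv2.imwrite(f"pics/{n}0.png",f[:,:,::-1]); c=camera_info(n)
    print(n,c["camera_matrix"],c["R"],c["t"], -c["R"].T@c["t"])
E
```

```text
pics
{'time_s': 0.0, 'joint_pos': [0.92, 0.181, 1.608, -0.0, 1.354, -0.206], 'qvel': [0.002, 0.0, 0.001, -0.001, 0.0, -0.0], 'joint_torque': [0.001, -43.385, -34.186, 0.071, 0.038, -0.0], 'ee_pos': [247.146, 518.72, 301.854], 'eef_rot': [[-0.001, 0.43, 0.903], [-0.001, 0.903, -0.43], [-1.0, -0.002, -0.0]], 'wrist_force': [-0.106, -0.282, -0.568], 'wrist_torque': [0.026, 0.025, -0.026], 'finger_gap': 87.994}
side [[564.608   0.    330.191]
 [  0.    564.608 238.966]
 [  0.      0.      1.   ]] [[ 0.852 -0.523  0.001]
 [-0.256 -0.419 -0.871]
 [ 0.456  0.742 -0.491]] [-364.298  247.13  1396.971] [ -262.768 -1123.89    901.741]
top [[583.318   0.    306.233]
 [  0.    583.318 237.633]
 [  0.      0.      1.   ]] [[-0.01  -1.     0.001]
 [-0.989  0.009 -0.151]
 [ 0.151 -0.003 -0.989]] [  83.742  496.582 1538.168] [ 259.798   83.076 1595.359]
```

View pics/top0.png

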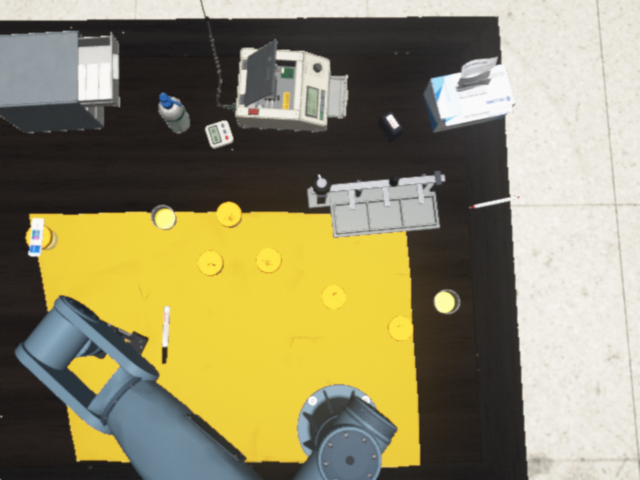

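View pics/side0.png

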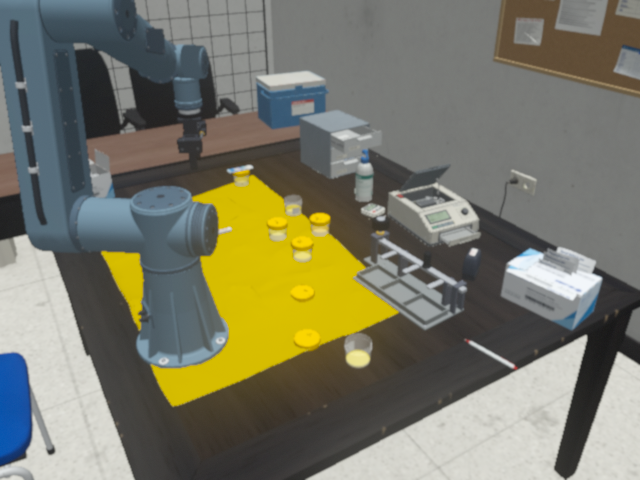

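The top view shows closed cups at about (229,214), (210,263) and (268,260). The open cups are at (163,217) and (446,301), with loose lids at (333,296) and (400,328). The rack centre is near (385,212) and the knob near (321,184). The side view agrees with this.

```bash
cat > h.py <<'E'
from plant import *
import cv2,numpy as np
np.set_printoptions(precision=2,suppress=True)
def ray(c,uv,z):
    K,R,t=c["camera_matrix"],np.array(c["R"]),np.array(c["t"])
    o=-R.T@t; d=R.T@np.linalg.solve(K,[uv[0],uv[1],1.0]); return (o+d*(z-o[2])/d[2])[:2]
def proj(c,X):
    p=np.array(c["R"])@np.array(X,float)+c["t"]; p=c["camera_matrix"]@p; return p[:2]/p[2]
def lids(f,lo=120,hi=3000):
    hsv=cv2.cvtColor(f,cv2.COLOR_RGB2HSV); 
    return hsv
E
python3 - <<'E'
from h import *
f=cv2.imread("pics/top0.png")
a=cv2.resize(f[165:245,295:455],None,fx=5,fy=5,interpolation=cv2.INTER_CUBIC)
b=cv2.resize(f[195:285,155:345],None,fx=4,fy=4,interpolation=cv2.INTER_CUBIC)
im=np.zeros((600,800,3),np.uint8); im[:400]=a
b=cv2.resize(f[195:285,190:290],None,fx=2.2,fy=2.2); im[400:598,:220]=b
cv2.imwrite("pics/c1.png",im)
c=camera_info("top")
for n,p in dict(c1=(229,214),c2=(210,263),c3=(268,260)).items(): print(n,ray(c,p,62), f[p[1],p[0]],f[p[1],p[0]+25])
print(ray(c,(163,217),57),ray(c,(446,301),57), "knob",ray(c,(321,182),149))
E
```

```text
c1 [559.58 284.98] [ 72 231 252] [ 60 201 234]
c2 [428.31 333.81] [ 64 209 245] [ 60 205 237]
c3 [434.81 180.65] [ 67 222 250] [ 63 212 240]
[554.05 462.5 ] [ 322.64 -286.24] knob [623.25  40.25]
```

View pics/c1.png

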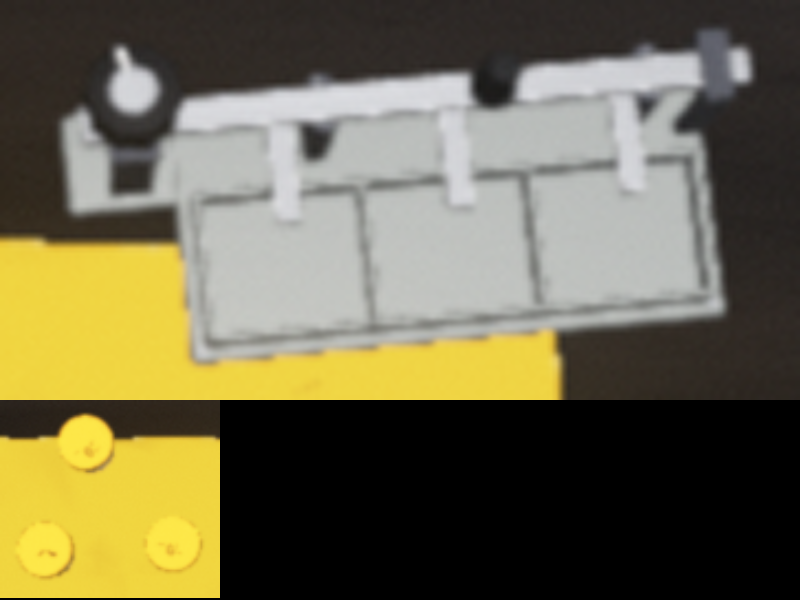

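The crop shows the knob centre at (321.6,183.4), the keeper at (438,178), and the front base corners at (333.4,237) and (439.8,227.4). The handle is near (394,181), which means the bar is home.

```bash
python3 - <<'E'
from h import *
c=camera_info("top")
P=lambda u,v,z: ray(c,(295+u/5,165+v/5),z)
k=P(133,92,149); ke=P(714,65,91)
print("knob",k,"keeper",ke,np.hypot(*(k-ke)))
for z in(0,8,24): print(z,"corners L,R",P(192,360,z),P(724,312,z))
# walls between bays (top 24): back/front ends
pts=dict(w23b=P(360,190,24),w23f=P(374,328,24),w12b=P(524,176,24),w12f=P(542,305,24))
print(pts); 
obj=np.array([[72,172],[72,-140],[-50,148],[-50,-148]],float)
w=np.array([k,ke,P(192,360,16),P(724,312,16)])
mo,mw=obj.mean(0),w.mean(0);H=(obj-mo).T@(w-mw)
th=np.arctan2(H[0,1]-H[1,0],H[0,0]+H[1,1]);R=np.array([[np.cos(th),-np.sin(th)],[np.sin(th),np.cos(th)]])
o=mw-R@mo; print("th",np.degrees(th),"o",o,"res",(obj@R.T+o-w))
for n,p in dict(b1=(0,-92),b2=(0,0),b3=(0,92),knob=(72,172)).items(): print(n,R@p+o)
print("handle top",P(495,70,128), (P(495,70,128)-o)@R)
print({n:(p-o)@R for n,p in pts.items()})
f=grab_frame("wrist");cv2.imwrite("pics/w0.png",f[:,:,::-1]);ci=camera_info("wrist");print(ci); print(read_state()["ee_pos"])
E
```

```text
knob [619.58  38.78] keeper [ 645.78 -271.23] 311.1067388933926
0 corners L,R [504.15   3.65] [ 528.28 -292.04]
8 corners L,R [502.93   4.05] [ 526.93 -290.16]
24 corners L,R [500.48   4.84] [ 524.24 -286.4 ]
{'w23b': array([594.19, -89.15]), 'w23f': array([517.2 , -94.84]), 'w12b': array([ 601.2 , -179.64]), 'w12f': array([ 529.07, -187.04])}
th 4.745735720367258 o [ 562.86 -137.95] res [[ 0.8   0.64]
 [ 0.42 -0.29]
 [-0.91  0.96]
 [-0.3  -1.3 ]]
b1 [ 570.47 -229.64]
b2 [ 562.86 -137.95]
b3 [555.25 -46.27]
knob [620.39  39.41]
handle top [ 634.7  -149.16] [ 70.67 -17.11]
{'w23b': array([35.26, 46.04]), 'w23f': array([-41.93,  46.74]), 'w12b': array([ 34.75, -44.71]), 'w12f': array([-37.74, -46.12])}
{'camera_matrix': array([[382.75,   0.  , 323.67],
       [  0.  , 382.75, 234.7 ],
       [  0.  ,   0.  ,   1.  ]]), 'R': array([[ 0.43,  0.9 , -0.  ],
       [ 0.87, -0.41,  0.28],
       [ 0.26, -0.12, -0.96]]), 't': array([-573.88,  -38.7 ,  391.26])}
[247.19 518.79 302.02]
```

Calibration residuals are about 1 mm: rack yaw 4.75°, knob at (620,39). By the joint relation yaw = j1 − j6, one continuous unscrewing turn of about 230° is possible if I start at yaw −110°. I'm moving above the knob.

Emit:
move_arm(
  series=[
    [18.6, -24, 0, -8.7],
    [18.6, -24, 0, -8.7],
    [18.6, -24, 0, -8.7],
    [18.6, -24, 0, -8.7],
    [18.6, -24, 0, -8.7],
    [18.6, -24, 0, -8.7],
    [18.6, -24, 0, -8.7],
    [18.6, -24, 0, -8.7],
    [18.6, -24, 0, -8.7],
    [18.6, -24, 0, -8.7],
  ],
  grip=88,
)

```text
time_s: 1.4
ee_pos: [433.8, 278.2, 302.5]
eef_rot: [[-0.0, 0.922, -0.387], [-0.0, -0.387, -0.922], [-1.0, -0.0, 0.0]]
wrist_force: [0.2, -0.1, 0.7]
finger_gap: 88.1
```

Emit:
move_arm(
  series=[
    [18.6, -24, 0, -8.7],
    [18.6, -24, 0, -8.7],
    [18.6, -24, 0, -8.7],
    [18.6, -24, 0, -8.7],
    [18.6, -24, 0, -8.7],
    [18.6, -24, 0, -8.7],
    [18.6, -24, 0, -8.7],
    [18.6, -24, 0, -8.7],
    [18.6, -24, 0, -8.7],
    [18.6, -24, 0, -8.7],
  ],
)

```text
time_s: 2.65
ee_pos: [619.8, 38.2, 302.3]
eef_rot: [[-0.001, -0.338, -0.941], [0.0, -0.941, 0.338], [-1.0, 0.0, 0.001]]
wrist_force: [0.3, 0.4, 0.4]
finger_gap: 87.8
```

```bash
python3 - <<'E'
from h import *
c=camera_info("wrist");f=grab_frame("wrist");cv2.imwrite("pics/w1.png",f[:,:,::-1])
print("exp knob",proj(c,[620,39,149]),"tool axis grasp",proj(c,[619.8,38.2,257]))
E
```

```text
exp knob [321.97 238.5 ] tool axis grasp [323.01 322.72]
```

View pics/w1.png

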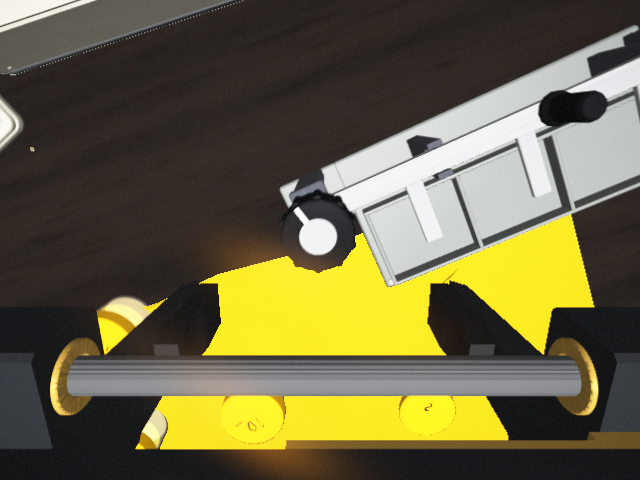

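The wrist view shows the knob top at (318,235), against a predicted (322,238), so it is about 2 mm off. The handle is at (586,105), with its top face at the right.

```bash
python3 - <<'E'
from h import *
c=camera_info("wrist")
print(ray(c,(318,235),149), "handle",ray(c,(588,106),128))
# fingertip z estimate: tips row 285 at lateral +-44
for z in (260,250,245,240,235,230): print(z,proj(c,[619.8-.338*44,38.2-.941*44,z]))
E
```

```text
[625.09  37.17] handle [ 640.01 -152.35]
260 [435.45 332.57]
250 [428.32 319.22]
245 [425.09 313.17]
240 [422.04 307.47]
235 [419.18 302.1 ]
230 [416.47 297.03]
```

Emit:
move_arm(
  series=[
    [2, 0, -20, 0],
    [0, 0, -20, 0],
    [0, 0, -20, 0],
    [0, 0, -20, 0],
    [0, 0, -15, 0],
    [0, 0, -12, 0],
    [0, 0, -8, 0],
    [0, 0, 0, 0],
    [0, 0, 0, 0],
    [0, 0, 0, 0],
  ],
)

```text
time_s: 3.95
ee_pos: [621.8, 39.0, 188.5]
eef_rot: [[0.001, -0.334, -0.943], [-0.0, -0.943, 0.334], [-1.0, -0.0, -0.001]]
wrist_force: [-0.3, -0.5, -0.2]
finger_gap: 88.1
```

Emit:
move_arm(
  series=[
    [0, 0, 0, 0],
    [0, 0, 0, 0],
    [0, 0, 0, 0],
    [0, 0, 0, 0],
    [0, 0, 0, 0],
    [0, 0, 0, 0],
    [0, 0, 0, 0],
    [0, 0, 0, 0],
    [0, 0, 0, 0],
    [0, 0, 0, 0],
  ],
  grip=40,
  squeeze=15,
)

```text
time_s: 5.2
ee_pos: [622.1, 41.3, 187.9]
eef_rot: [[0.002, -0.333, -0.943], [0.004, -0.943, 0.333], [-1.0, -0.004, -0.001]]
wrist_force: [4.1, 8.6, -0.6]
finger_gap: 48.3
```

Emit:
move_arm(
  series=[
    [1, 2.5, 0, 0],
    [0, 0, 0, 0],
    [0, 0, 0.9, 10],
    [0, 0, 0.9, 10],
    [0, 0, 0.9, 10],
    [0, 0, 0.9, 10],
    [0, 0, 0.9, 10],
    [0, 0, 0.9, 10],
    [0, 0, 0.9, 10],
    [0, 0, 0, 0],
  ],
  squeeze=30,
)

```text
time_s: 6.45
ee_pos: [622.6, 41.0, 194.0]
eef_rot: [[0.001, 0.771, -0.637], [-0.001, -0.637, -0.771], [-1.0, 0.001, 0.0]]
wrist_force: [1.1, -1.3, -0.6]
finger_gap: 48.6
```

Forces are low and the knob is centred, so I'll continue turning.

Emit:
move_arm(
  series=[
    [0, 0, 0.9, 10],
    [0, 0, 0.9, 10],
    [0, 0, 0.9, 10],
    [0, 0, 0.9, 10],
    [0, 0, 0.9, 10],
    [0, 0, 0.9, 10],
    [0, 0, 0.9, 10],
    [0, 0, 0.9, 10],
    [0, 0, 0.9, 10],
    [0, 0, 0, 0],
  ],
)

```text
time_s: 7.7
ee_pos: [623.4, 41.2, 202.0]
eef_rot: [[0.003, 0.638, 0.77], [-0.0, 0.77, -0.638], [-1.0, 0.002, 0.002]]
wrist_force: [5.5, -1.1, -3.6]
finger_gap: 48.1
```

Emit:
move_arm(
  series=[
    [0, 0, 0.9, 10],
    [0, 0, 0.9, 10],
    [0, 0, 0.9, 10],
    [0, 0, 0.9, 10],
    [0, 0, 0.9, 10],
    [0, 0, 0.9, 10],
    [0, 0, 0.9, 10],
    [0, 0, 0, 0],
    [0, 0, 0, 0],
    [0, 0, 0, 0],
  ],
)

```text
time_s: 8.95
ee_pos: [623.3, 41.9, 208.2]
eef_rot: [[0.003, -0.504, 0.864], [0.001, 0.864, 0.504], [-1.0, -0.0, 0.003]]
wrist_force: [7.0, 1.7, -3.3]
finger_gap: 48.3
```

Emit:
move_arm(
  series=[
    [0, 0, 0, 0],
    [0, 0, 0, 0],
    [0, 0, 0, 0],
    [0, 0, 0, 0],
    [0, 0, 20, 0],
    [0, 0, 30, 0],
    [0, 0, 20, 0],
    [0, 0, 0, 0],
    [0, 0, 0, 0],
    [0, 0, 0, 0],
  ],
  grip=88,
)

```text
time_s: 10.2
ee_pos: [621.8, 41.6, 277.0]
eef_rot: [[-0.002, -0.508, 0.862], [0.0, 0.862, 0.508], [-1.0, 0.001, -0.002]]
wrist_force: [-0.1, -0.6, 0.1]
finger_gap: 88.2
```

Emit:
move_arm(
  series=[
    [2, -27, 0, -5.1],
    [2, -27, 0, -5.1],
    [2, -27, 0, -5.1],
    [2, -27, 0, -5.1],
    [2, -27, 0, -5.1],
    [2, -27, 0, 0],
    [3, -29, 0, 0],
    [0, 0, 0, 0],
    [0, 0, 0, 0],
    [0, 0, 0, 0],
  ],
)

```text
time_s: 11.45
ee_pos: [637.3, -148.3, 278.1]
eef_rot: [[-0.001, -0.089, 0.996], [0.001, 0.996, 0.089], [-1.0, 0.001, -0.0]]
wrist_force: [0.4, -0.2, 0.6]
finger_gap: 87.7
```

```bash
python3 - <<'E'
from h import *
c=camera_info("wrist");f=grab_frame("wrist");s=read_state();print(s["ee_pos"])
cv2.imwrite("pics/w2.png",f[:,:,::-1])
print("exp",proj(c,[638,-149,128]))
E
```

```text
[ 637.35 -148.33  278.27]
exp [322.46 242.9 ]
```

View pics/w2.png

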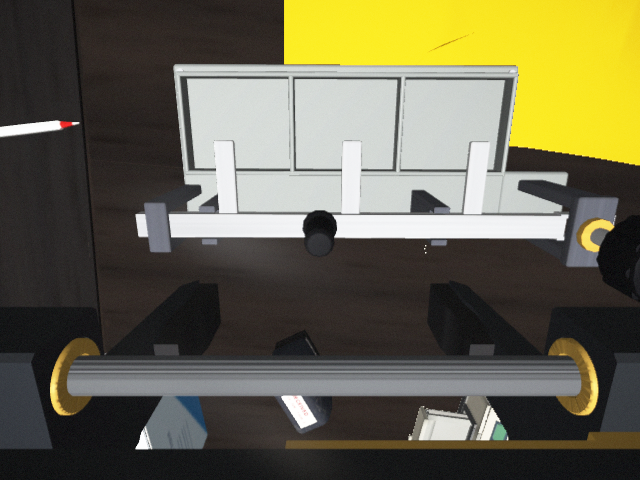

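The handle top is at (319,243), as predicted. All three tabs are over their bays, and the bay walls meet the front at about (290,74) and (402,74). I'll descend and grip.

Emit:
move_arm(
  series=[
    [0, 0, -25, 0],
    [0, 0, -25, 0],
    [0, 0, -25, 0],
    [0, 0, -20, 0],
    [0, 0, -14, 0],
    [0, 0, -7, 0],
    [0, 0, 0, 0],
    [0, 0, 0, 0],
    [0, 0, 0, 0],
    [0, 0, 0, 0],
  ],
)

```text
time_s: 12.75
ee_pos: [637.6, -149.6, 163.0]
eef_rot: [[0.001, -0.087, 0.996], [-0.0, 0.996, 0.087], [-1.0, -0.0, 0.001]]
wrist_force: [1.2, 0.4, 0.8]
finger_gap: 88.4
```

Emit:
move_arm(
  series=[
    [0, 0, 0, 0],
    [0, 0, 0, 0],
    [0, 0, 0, 0],
    [0, 0, 0, 0],
    [0, 0, 0, 0],
    [0, 0, 0, 0],
    [0, 0, 0, 0],
    [0, 0, 0, 0],
    [0, 0, 0, 0],
    [0, 0, 0, 0],
  ],
  grip=15,
  squeeze=10,
)

```text
time_s: 14.0
ee_pos: [637.4, -149.6, 162.4]
eef_rot: [[0.0, -0.087, 0.996], [-0.0, 0.996, 0.087], [-1.0, -0.0, 0.0]]
wrist_force: [0.0, -0.8, -0.3]
finger_gap: 19.5
```

```bash
python3 - <<'E'
from h import *
c=camera_info("wrist");s=read_state();print(s["ee_pos"],s["wrist_force"],s["finger_gap"])
dz=s["ee_pos"]-np.array([637.35,-148.33,278.27])
c["t"]=np.array(c["t"])+np.array(c["R"])@dz  # pose at the picture (same orientation)
th=np.radians(4.75);R=np.array([[np.cos(th),-np.sin(th)],[np.sin(th),np.cos(th)]])
for uv,r in [((290.5,76),(-38,-46)),((402.5,76),(-38,46)),((292,171),(38,-46)),((402.5,171),(38,46))]:
    print(uv,ray(c,uv,24)-R@r)
E
```

```text
[ 637.41 -149.59  162.43] [ 0.01 -0.78 -0.26] 19.53311223453112
(290.5, 76) [ 564.79 -136.12]
(402.5, 76) [ 564.43 -136.42]
(292, 171) [ 566.16 -136.27]
(402.5, 171) [ 565.34 -131.47]
```

Emit:
move_arm(
  series=[
    [-0.4, 5, 0, 0],
    [-0.4, 5, 0, 0],
    [-0.4, 5, 0, 0],
    [-0.4, 5, 0, 0],
    [-0.4, 5, 0, 0],
    [-0.4, 5, 0, 0],
    [-0.4, 5, 0, 0],
    [-0.4, 5, 0, 0],
    [-0.4, 5, 0, 0],
    [-0.1, 1, 0, 0],
  ],
  squeeze=20,
)

```text
time_s: 15.25
ee_pos: [633.8, -106.4, 162.5]
eef_rot: [[0.001, -0.087, 0.996], [-0.006, 0.996, 0.087], [-1.0, -0.006, 0.0]]
wrist_force: [0.7, -16.7, -2.8]
finger_gap: 18.9
```

Emit:
move_arm(
  series=[
    [0, 0, 0, 0],
    [0, 0, 0, 0],
    [0, 0, 0, 0],
    [0, 0, 0, 0],
    [0, 0, 0, 0],
    [0, 0, 0, 0],
    [0, 0, 0, 0],
    [0, 0, 0, 0],
    [0, 0, 0, 0],
    [0, 0, 0, 0],
  ],
)

```text
time_s: 16.5
ee_pos: [633.8, -106.5, 162.4]
eef_rot: [[0.001, -0.086, 0.996], [-0.005, 0.996, 0.086], [-1.0, -0.005, 0.0]]
wrist_force: [-1.5, -14.0, -2.6]
finger_gap: 18.9
```

Emit:
move_arm(
  series=[
    [0, -2, 0, 0],
    [0, 0, 0, 0],
    [0, 0, 0, 0],
    [0, 0, 20, 0],
    [0, 0, 40, 0],
    [0, 0, 40, 0],
    [-5, 0, 40, -5],
    [-20, 0, 0, -10],
    [-30, 0, 0, -10],
    [-30, 0, 0, -10],
  ],
  grip=88,
)

```text
time_s: 17.75
ee_pos: [548.1, -105.2, 304.2]
eef_rot: [[0.002, 0.504, 0.864], [-0.001, 0.864, -0.504], [-1.0, 0.0, 0.002]]
wrist_force: [0.3, -0.3, -0.1]
finger_gap: 88.1
```

```bash
cat >> h.py <<'E'
# refined yellow-lid centres in the top view near guesses: lids are brighter than the mat
def cups(guess,tag):
    c=camera_info("top");f=grab_frame("top");cv2.imwrite(f"pics/{tag}.png",f[:,:,::-1])
    h=cv2.cvtColor(f,cv2.COLOR_RGB2GRAY)
    ci=cv2.HoughCircles(cv2.resize(h,None,fx=3,fy=3,interpolation=cv2.INTER_CUBIC),cv2.HOUGH_GRADIENT,1,60,param1=60,param2=12,minRadius=35,maxRadius=45)
    ci=ci[0] if ci is not None else []
    for g in guess:
        p=proj(c,[g[0],g[1],62]);n=[x for x in ci if np.hypot(*(x[:2]/3-p))<30]
        print(g,"px",p,[(np.round(x[:2]/3,1).tolist(),round(float(x[2]/3),1),ray(c,x[:2]/3,62)) for x in n])
E
python3 - <<'E'
from h import *
s=read_state();print(s["ee_pos"],s["time_s"])
cups([(560,285),(428,334),(435,181)],"top1")
f=cv2.imread("pics/top1.png"); cv2.imwrite("pics/c2.png",cv2.resize(f[160:300,150:460],None,fx=2.5,fy=2.5,interpolation=cv2.INTER_CUBIC))
E
```

```text
[ 548.08 -105.16  304.19] 17.75
(560, 285) px [229.   213.84] [([228.5, 213.8000030517578], 12.2, array([560.04, 286.33]))]
(428, 334) px [209.93 263.12] [([210.1999969482422, 262.5], 12.1, array([429.64, 333.39]))]
(435, 181) px [267.87 259.93] [([268.20001220703125, 259.5], 12.4, array([436.13, 180.21]))]
```

View pics/c2.png

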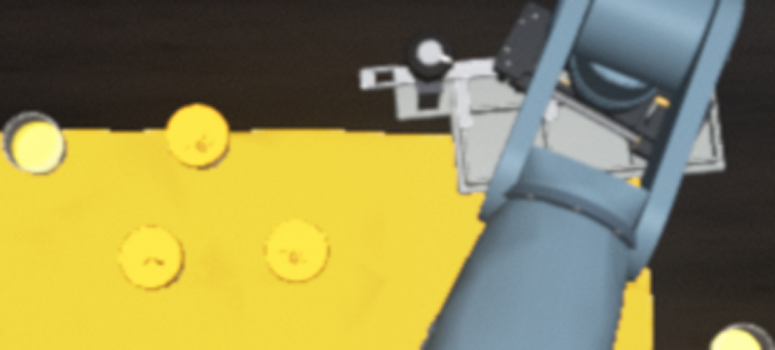

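The picture shows the bar drawn back, with its end out at the left of the bridge and the tab shifted to the bay-3 edge. The cups have not moved. The top camera reads about 2 mm low in x and y, so I'll aim at (438,182) for the first cup.

Emit:
move_arm(
  series=[
    [-11, 28.7, 0, -5.5],
    [-11, 28.7, 0, -5.5],
    [-11, 28.7, 0, -5.5],
    [-11, 28.7, 0, -5.5],
    [-11, 28.7, 0, -5.5],
    [-11, 28.7, 0, -5.5],
    [-11, 28.7, -20, -5.5],
    [-11, 28.7, -30, -5.5],
    [-11, 28.7, -30, -5.5],
    [-11, 28.7, -30, -5.5],
  ],
)

```text
time_s: 19.05
ee_pos: [439.0, 182.9, 193.1]
eef_rot: [[0.003, 0.996, 0.086], [0.001, 0.086, -0.996], [-1.0, 0.003, -0.0]]
wrist_force: [0.3, -0.5, 0.0]
finger_gap: 88.0
```

Emit:
move_arm(
  series=[
    [0, 0, 0, 0],
    [0, 0, -25, 0],
    [0, 0, -25, 0],
    [0, 0, -20, 0],
    [0, 0, -15, 0],
    [0, 0, -9, 0],
    [0, 0, 0, 0],
    [0, 0, 0, 0],
    [0, 0, 0, 0],
    [0, 0, 0, 0],
  ],
)

```text
time_s: 20.3
ee_pos: [438.9, 181.7, 98.8]
eef_rot: [[0.001, 0.996, 0.088], [0.0, 0.088, -0.996], [-1.0, 0.001, -0.0]]
wrist_force: [0.2, -0.3, 0.4]
finger_gap: 87.9
```

Emit:
move_arm(
  series=[
    [0, 0, 0, 0],
    [0, 0, 0, 0],
    [0, 0, 0, 0],
    [0, 0, 0, 0],
    [0, 0, 0, 0],
    [0, 0, 0, 0],
    [0, 0, 0, 0],
    [0, 0, 0, 0],
    [0, 0, 0, 0],
    [0, 0, 0, 0],
  ],
  grip=55,
  squeeze=15,
)

```text
time_s: 21.55
ee_pos: [438.7, 181.6, 98.4]
eef_rot: [[-0.0, 0.996, 0.087], [-0.0, 0.087, -0.996], [-1.0, -0.0, 0.0]]
wrist_force: [-1.2, -0.5, 2.1]
finger_gap: 65.1
```

Emit:
move_arm(
  series=[
    [0, 0, 20, 0],
    [0, 0, 30, 0],
    [0, 0, 30, 0],
    [0, 0, 30, 0],
    [13.4, -41, 0, 0],
    [13.4, -41, 0, 0],
    [13.4, -41, 0, 0],
    [13.4, -41, 0, 0],
    [13.4, -41, 0, 0],
    [13.4, -41, 0, 0],
  ],
)

```text
time_s: 22.8
ee_pos: [519.3, -65.8, 208.1]
eef_rot: [[-0.0, 0.996, 0.087], [0.0, 0.087, -0.996], [-1.0, -0.0, -0.0]]
wrist_force: [1.1, 1.0, -1.2]
finger_gap: 65.2
```

Emit:
move_arm(
  series=[
    [13.4, -41, 0, 0],
    [13.4, -41, 0, 0],
    [13.4, -41, 0, 0],
    [13.4, -41, 0, 0],
    [0, 0, 0, 0],
    [0, 0, -20, 0],
    [0, 0, -20, 0],
    [0, 0, -10, 0],
    [0, 0, 0, 0],
    [0, 0, 0, 0],
  ],
)

```text
time_s: 24.05
ee_pos: [573.1, -228.3, 158.9]
eef_rot: [[0.001, 0.996, 0.088], [-0.0, 0.088, -0.996], [-1.0, 0.001, 0.0]]
wrist_force: [0.6, -0.5, -0.1]
finger_gap: 65.1
```

```bash
python3 - <<'E'
from h import *
s=read_state();print(s["ee_pos"],s["wrist_force"],s["finger_gap"])
c=camera_info("side");f=grab_frame("side")
print(proj(c,[572.6,-227.7,8]))
u,v=proj(c,[572.6,-180,60]).astype(int)
cv2.imwrite("pics/s1.png",cv2.resize(f[v-75:v+65,u-95:u+95,::-1],None,fx=4,fy=4,interpolation=cv2.INTER_CUBIC))
E
```

```text
[ 573.05 -228.34  158.86] [ 0.57 -0.53 -0.12] 65.13751363186407
[422.53 310.77]
```

View pics/s1.png

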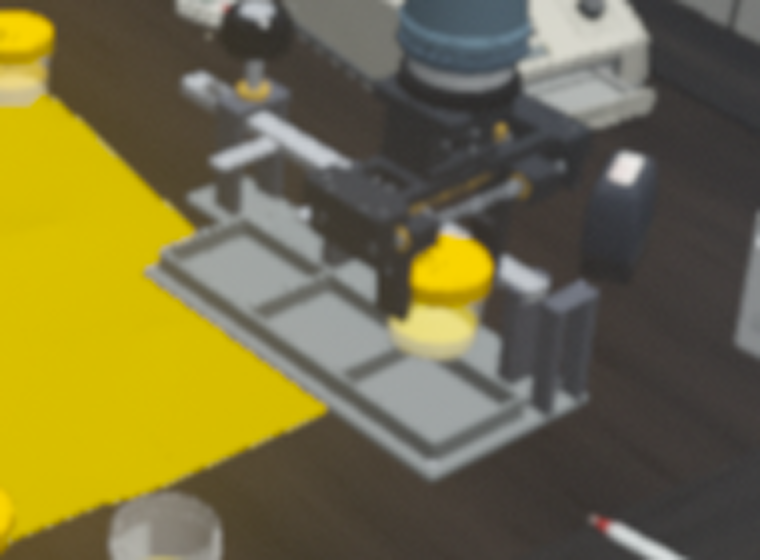

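The cup hangs upright over bay 1 with the fingers clear, so I'll lower it, release it partly open and lift off.

Emit:
move_arm(
  series=[
    [0, 0, -15, 0],
    [0, 0, -15, 0],
    [0, 0, -10, 0],
    [0, 0, -6, 0],
    [0, 0, -4, 0],
    [0, 0, -2, 0],
    [0, 0, 0, 0],
    [0, 0, 0, 0],
    [0, 0, 0, 0],
    [0, 0, 0, 0],
  ],
)

```text
time_s: 25.35
ee_pos: [572.7, -228.5, 106.5]
eef_rot: [[0.0, 0.996, 0.087], [-0.0, 0.087, -0.996], [-1.0, 0.0, 0.0]]
wrist_force: [0.3, 0.7, -1.0]
finger_gap: 65.1
```

Emit:
move_arm(
  series=[
    [0, 0, 0, 0],
    [0, 0, 0, 0],
    [0, 0, 0, 0],
    [0, 0, 0, 0],
    [0, 0, 0, 0],
    [0, 0, 20, 0],
    [0, 0, 30, 0],
    [0, 0, 40, 0],
    [0, 0, 40, 0],
    [0, 0, 0, 0],
  ],
  grip=80,
)

```text
time_s: 26.6
ee_pos: [574.7, -229.6, 242.3]
eef_rot: [[0.008, 0.996, 0.088], [-0.005, 0.088, -0.996], [-1.0, 0.007, 0.006]]
wrist_force: [-0.5, 0.3, -1.0]
finger_gap: 80.2
```

Emit:
move_arm(
  series=[
    [-6, 40, 30, 0],
    [-6, 55, 0, 0],
    [-6, 55, 0, 0],
    [-6, 55, 0, 0],
    [-6, 55, 0, 0],
    [-6, 55, 0, 0],
    [-6, 50, 0, 0],
    [0, 0, 0, 0],
    [0, 0, 0, 0],
    [0, 0, 0, 0],
  ],
  grip=88,
)

```text
time_s: 27.85
ee_pos: [530.9, 135.3, 266.3]
eef_rot: [[-0.0, 0.996, 0.086], [-0.0, 0.086, -0.996], [-1.0, -0.0, 0.0]]
wrist_force: [-0.1, 0.4, -0.2]
finger_gap: 88.0
```

```bash
python3 - <<'E'
from h import *
s=read_state();print(s["ee_pos"])
cups([(560,285),(428,334),(570.5,-229.5)],"top2")
E
```

```text
[530.9  135.3  266.31]
(560, 285) px [229.   213.84] [([229.1999969482422, 213.8000030517578], 12.2, array([560.03, 284.54]))]
(428, 334) px [209.93 263.12] [([210.1999969482422, 262.20001220703125], 12.3, array([430.52, 333.4 ]))]
(570.5, -229.5) px [421.05 208.2 ] [([422.20001220703125, 206.5], 14.8, array([ 575.12, -232.69])), ([397.20001220703125, 196.8000030517578], 12.2, array([ 602.25, -166.52]))]
```

Emit:
move_arm(
  series=[
    [6, 30, 0, 0],
    [6, 30, 0, 0],
    [6, 30, -20, 0],
    [6, 30, -30, 0],
    [7, 32, -30, 0],
    [0, 0, -20, 0],
    [0, 0, 0, 0],
    [0, 0, 0, 0],
    [0, 0, -30, 0],
    [0, 0, -20, 0],
  ],
)

```text
time_s: 29.15
ee_pos: [562.3, 287.9, 116.9]
eef_rot: [[0.002, 0.996, 0.086], [0.0, 0.086, -0.996], [-1.0, 0.002, -0.0]]
wrist_force: [0.3, 0.3, -0.6]
finger_gap: 88.0
```

Emit:
move_arm(
  series=[
    [0, 0, -10, 0],
    [0, 0, -8, 0],
    [0, 0, 0, 0],
    [0, 0, 0, 0],
    [0, 0, 0, 0],
    [0, 0, 0, 0],
    [0, 0, 0, 0],
    [0, 0, 0, 0],
    [0, 0, 0, 0],
    [0, 0, 0, 0],
  ],
)

```text
time_s: 30.4
ee_pos: [561.7, 288.5, 98.4]
eef_rot: [[-0.0, 0.996, 0.087], [-0.0, 0.087, -0.996], [-1.0, -0.0, 0.0]]
wrist_force: [0.1, -0.1, -0.3]
finger_gap: 88.1
```

Emit:
move_arm(
  series=[
    [0, 0, 0, 0],
    [0, 0, 0, 0],
    [0, 0, 0, 0],
    [0, 0, 0, 0],
    [0, 0, 0, 0],
    [0, 0, 0, 0],
    [0, 0, 0, 0],
    [0, 0, 0, 0],
    [0, 0, 0, 0],
    [0, 0, 0, 0],
  ],
  grip=55,
)

```text
time_s: 31.65
ee_pos: [561.8, 288.6, 98.5]
eef_rot: [[0.0, 0.996, 0.087], [0.0, 0.087, -0.996], [-1.0, 0.0, -0.0]]
wrist_force: [0.6, -0.2, 0.0]
finger_gap: 64.7
```

Emit:
move_arm(
  series=[
    [0, 0, 20, 0],
    [0, 0, 30, 0],
    [0, 0, 30, 0],
    [0, 0, 40, 0],
    [-20.5, -34.5, 0, -7.5],
    [-20.5, -34.5, 0, -7.5],
    [-20.5, -34.5, 0, -7.5],
    [-20.5, -34.5, 0, -7.5],
    [0, -42.5, 0, 0],
    [0, -42.5, 0, 0],
  ],
)

```text
time_s: 32.9
ee_pos: [479.6, 64.5, 219.9]
eef_rot: [[0.002, 0.907, -0.422], [-0.0, -0.422, -0.907], [-1.0, 0.002, -0.001]]
wrist_force: [1.2, -1.0, -1.3]
finger_gap: 65.3
```

Emit:
move_arm(
  series=[
    [0, -42.5, 0, 0],
    [0, -42.5, 0, 0],
    [21, -29, 0, 0],
    [21, -29, 0, 0],
    [21, -29, 0, 0],
    [21, -29, 0, 0],
    [0, 0, 0, 0],
    [0, 0, -20, 0],
    [0, 0, -20, 0],
    [0, 0, -20, 0],
  ],
)

```text
time_s: 34.15
ee_pos: [563.3, -134.5, 158.7]
eef_rot: [[0.0, 0.907, -0.422], [0.0, -0.422, -0.907], [-1.0, 0.0, -0.0]]
wrist_force: [0.7, -0.1, 0.3]
finger_gap: 64.9
```

Emit:
move_arm(
  series=[
    [0, 0, -15, 0],
    [0, 0, -15, 0],
    [0, 0, -10, 0],
    [0, 0, -6, 0],
    [0, 0, -3, 0],
    [0, 0, -2, 0],
    [0, 0, 0, 0],
    [0, 0, 0, 0],
    [0, 0, 0, 0],
    [0, 0, 0, 0],
  ],
)

```text
time_s: 35.4
ee_pos: [563.8, -135.5, 107.5]
eef_rot: [[0.0, 0.906, -0.422], [-0.0, -0.422, -0.906], [-1.0, 0.0, 0.0]]
wrist_force: [-0.1, -0.7, -1.3]
finger_gap: 65.2
```

Emit:
move_arm(
  series=[
    [0, 0, 0, 0],
    [0, 0, 0, 0],
    [0, 0, 0, 0],
    [0, 0, 0, 0],
    [0, 0, 0, 0],
    [0, 0, 20, 0],
    [0, 0, 30, 0],
    [0, 0, 40, 0],
    [0, 0, 40, 0],
    [0, 0, 0, 0],
  ],
  grip=78,
)

```text
time_s: 36.65
ee_pos: [565.8, -136.3, 243.0]
eef_rot: [[0.008, 0.906, -0.422], [-0.004, -0.422, -0.906], [-1.0, 0.009, -0.0]]
wrist_force: [-0.1, 0.4, -0.3]
finger_gap: 77.8
```

Emit:
move_arm(
  series=[
    [-20, 40, 20, 7.5],
    [-25, 55, 0, 7.5],
    [-25, 55, 0, 7.5],
    [-25, 55, 0, 7.5],
    [0, 40, 0, 0],
    [0, 0, 0, 0],
    [0, 0, 0, 0],
    [0, 0, 0, 0],
    [0, 0, 0, 0],
    [0, 0, 0, 0],
  ],
  grip=88,
)

```text
time_s: 37.9
ee_pos: [468.8, 108.9, 257.3]
eef_rot: [[-0.0, 0.996, 0.086], [-0.0, 0.086, -0.996], [-1.0, -0.0, 0.0]]
wrist_force: [-0.4, -0.3, 1.1]
finger_gap: 87.9
```

```bash
python3 - <<'E'
from h import *
s=read_state();print(s["ee_pos"])
cups([(428,334),(570.5,-229.5),(562,-138)],"top3")
f=cv2.imread("pics/top3.png"); cv2.imwrite("pics/c3.png",cv2.resize(f[150:290,150:460],None,fx=2.5,fy=2.5,interpolation=cv2.INTER_CUBIC))
E
```

```text
[468.85 108.92 257.34]
(428, 334) px [209.93 263.12] [([210.8000030517578, 262.79998779296875], 13.2, array([428.73, 331.62]))]
(570.5, -229.5) px [421.05 208.2 ] [([421.5, 207.5], 12.2, array([ 572.4 , -230.79]))]
(562, -138) px [387.02 211.63] [([387.5, 211.1999969482422], 12.2, array([ 563.26, -139.32]))]
```

View pics/c3.png

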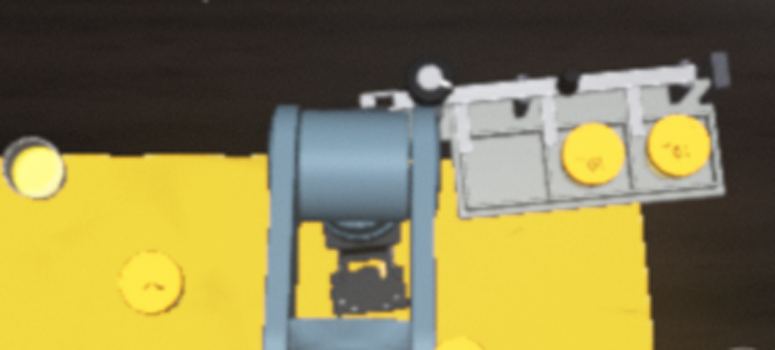

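Both cups are seated in bays 1 and 2, and the tabs lie between the bays. The third cup is still at about (431,335).

Emit:
move_arm(
  series=[
    [-6, 37, 0, 0],
    [-6, 37, 0, 0],
    [-6, 38, 0, 0],
    [-6, 38, -20, 0],
    [-7, 38, -30, 0],
    [-7, 38, -30, 0],
    [0, 0, -20, 0],
    [0, 0, 0, 0],
    [0, 0, -25, 0],
    [0, 0, -15, 0],
  ],
)

```text
time_s: 39.2
ee_pos: [431.2, 335.2, 117.6]
eef_rot: [[0.001, 0.996, 0.087], [0.0, 0.087, -0.996], [-1.0, 0.001, -0.0]]
wrist_force: [-0.6, -0.2, 0.3]
finger_gap: 88.2
```

Emit:
move_arm(
  series=[
    [0, 0, -10, 0],
    [0, 0, -9, 0],
    [0, 0, 0, 0],
    [0, 0, 0, 0],
    [0, 0, 0, 0],
    [0, 0, 0, 0],
    [0, 0, 0, 0],
    [0, 0, 0, 0],
    [0, 0, 0, 0],
    [0, 0, 0, 0],
  ],
)

```text
time_s: 40.45
ee_pos: [430.7, 335.6, 98.4]
eef_rot: [[-0.0, 0.996, 0.087], [-0.0, 0.087, -0.996], [-1.0, -0.0, 0.0]]
wrist_force: [-0.8, 0.2, -0.0]
finger_gap: 88.1
```

Emit:
move_arm(
  series=[
    [0, 0, 0, 0],
    [0, 0, 0, 0],
    [0, 0, 0, 0],
    [0, 0, 0, 0],
    [0, 0, 0, 0],
    [0, 0, 0, 0],
    [0, 0, 0, 0],
    [0, 0, 0, 0],
    [0, 0, 0, 0],
    [0, 0, 0, 0],
  ],
  grip=55,
)

```text
time_s: 41.7
ee_pos: [430.8, 335.6, 98.4]
eef_rot: [[0.0, 0.996, 0.087], [0.0, 0.087, -0.996], [-1.0, 0.0, -0.0]]
wrist_force: [0.6, -0.0, -0.3]
finger_gap: 65.5
```

Emit:
move_arm(
  series=[
    [0, 0, 20, 0],
    [0, 0, 30, 0],
    [0, 0, 30, 0],
    [0, 0, 40, 0],
    [5, -47.5, 0, 0],
    [5, -47.5, 0, 0],
    [5, -47.5, 0, 0],
    [5, -47.5, 0, 0],
    [5, -47.5, 0, 0],
    [5, -47.5, 0, 0],
  ],
)

```text
time_s: 42.95
ee_pos: [460.2, 49.2, 218.2]
eef_rot: [[-0.001, 0.996, 0.088], [0.0, 0.088, -0.996], [-1.0, -0.001, -0.0]]
wrist_force: [0.8, 0.0, -1.4]
finger_gap: 65.8
```

Emit:
move_arm(
  series=[
    [5, -47.5, 0, 0],
    [5, -47.5, 0, 0],
    [28.9, 0, 0, 0],
    [28.9, 0, 0, 0],
    [28.9, 0, 0, 0],
    [0, 0, 0, 0],
    [0, 0, 0, 0],
    [0, 0, -20, 0],
    [0, 0, -20, 0],
    [0, 0, -20, 0],
  ],
)

```text
time_s: 44.2
ee_pos: [556.2, -44.2, 157.9]
eef_rot: [[-0.001, 0.996, 0.088], [0.0, 0.088, -0.996], [-1.0, -0.001, -0.0]]
wrist_force: [0.1, 0.4, -0.6]
finger_gap: 65.7
```

Emit:
move_arm(
  series=[
    [0, 0, -15, 0],
    [0, 0, -15, 0],
    [0, 0, -10, 0],
    [0, 0, -6, 0],
    [0, 0, -3, 0],
    [0, 0, -2, 0],
    [0, 0, 0, 0],
    [0, 0, 0, 0],
    [0, 0, 0, 0],
    [0, 0, 0, 0],
  ],
)

```text
time_s: 45.45
ee_pos: [557.5, -44.4, 107.5]
eef_rot: [[0.0, 0.996, 0.087], [-0.0, 0.087, -0.996], [-1.0, 0.0, 0.0]]
wrist_force: [0.1, 0.9, -0.8]
finger_gap: 65.9
```

Emit:
move_arm(
  series=[
    [0, 0, 0, 0],
    [0, 0, 0, 0],
    [0, 0, 0, 0],
    [0, 0, 0, 0],
    [0, 0, 0, 0],
    [0, 0, 20, 0],
    [0, 0, 30, 0],
    [0, 0, 40, 0],
    [0, 0, 40, 0],
    [0, 0, 40, 0],
  ],
  grip=78,
)

```text
time_s: 46.7
ee_pos: [557.2, -44.4, 278.7]
eef_rot: [[-0.0, 0.996, 0.087], [0.0, 0.087, -0.996], [-1.0, -0.0, -0.0]]
wrist_force: [-0.0, 0.4, 0.5]
finger_gap: 78.0
```

Emit:
move_arm(
  series=[
    [-20, 40, 0, 0],
    [-25, 55, 0, 0],
    [-25, 55, 0, 0],
    [-25, 55, 0, 0],
    [0, 0, 0, 0],
    [0, 0, 0, 0],
    [0, 0, 0, 0],
    [0, 0, 0, 0],
    [0, 0, 0, 0],
    [0, 0, 0, 0],
  ],
  grip=88,
)

```text
time_s: 47.95
ee_pos: [462.6, 160.2, 277.3]
eef_rot: [[-0.0, 0.996, 0.087], [0.0, 0.087, -0.996], [-1.0, -0.0, -0.0]]
wrist_force: [0.4, -0.4, 0.4]
finger_gap: 88.0
```

```bash
python3 - <<'E'
from h import *
s=read_state();print(s["ee_pos"],s["time_s"])
cups([(570.5,-229.5),(562,-138),(555,-46)],"top4")
f=cv2.imread("pics/top4.png"); cv2.imwrite("pics/c4.png",cv2.resize(f[160:260,290:460],None,fx=4.5,fy=4.5,interpolation=cv2.INTER_CUBIC))
E
```

```text
[462.57 160.18 277.35] 47.95
(570.5, -229.5) px [421.05 208.2 ] [([421.20001220703125, 207.5], 11.8, array([ 572.41, -229.9 ])), ([422.5, 179.1999969482422], 12.1, array([ 650.38, -236.58]))]
(562, -138) px [387.02 211.63] [([387.5, 211.1999969482422], 12.2, array([ 563.26, -139.32]))]
(555, -46) px [352.73 214.52] [([353.20001220703125, 214.1999969482422], 12.2, array([555.96, -47.19]))]
```

View pics/c4.png

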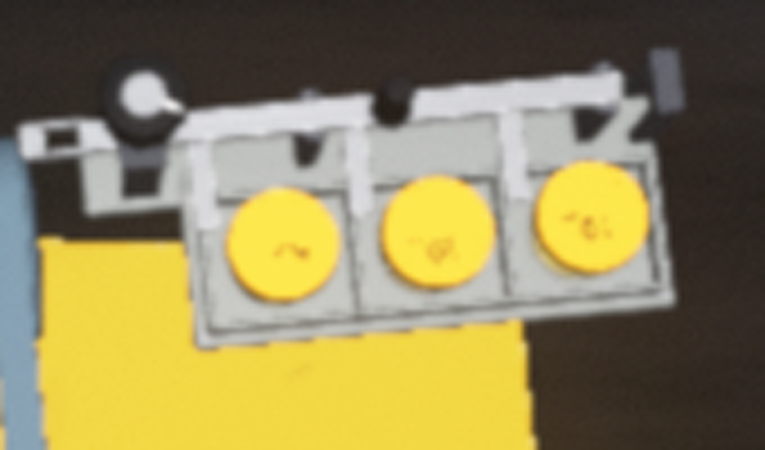

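All three cups are centred within a few mm. I'll go back to the handle at about (634,−106).

Emit:
move_arm(
  series=[
    [17.1, -26.6, 0, 9],
    [17.1, -26.6, 0, 9],
    [17.1, -26.6, 0, 9],
    [17.1, -26.6, 0, 9],
    [17.1, -26.6, 0, 9],
    [17.1, -26.6, 0, 9],
    [17.1, -26.6, 0, 9],
    [17.1, -26.6, 0, 9],
    [17.1, -26.6, 0, 9],
    [17.1, -26.6, 0, 9],
  ],
)

```text
time_s: 49.25
ee_pos: [633.9, -106.4, 277.2]
eef_rot: [[-0.0, -0.093, 0.996], [0.0, 0.996, 0.093], [-1.0, 0.0, -0.0]]
wrist_force: [0.3, 0.2, 0.4]
finger_gap: 87.8
```

Emit:
move_arm(
  series=[
    [0, 0, 0, 0],
    [0, 0, -25, 0],
    [0, 0, -25, 0],
    [0, 0, -25, 0],
    [0, 0, -20, 0],
    [0, 0, -13, 0],
    [0, 0, -7, 0],
    [0, 0, 0, 0],
    [0, 0, 0, 0],
    [0, 0, 0, 0],
  ],
)

```text
time_s: 50.5
ee_pos: [633.8, -105.6, 163.2]
eef_rot: [[0.001, -0.087, 0.996], [-0.0, 0.996, 0.087], [-1.0, -0.001, 0.001]]
wrist_force: [-0.1, -0.2, -0.6]
finger_gap: 88.0
```

Emit:
move_arm(
  series=[
    [0, 0, 0, 0],
    [0, 0, 0, 0],
    [0, 0, 0, 0],
    [0, 0, 0, 0],
    [0, 0, 0, 0],
    [0, 0, 0, 0],
    [0, 0, 0, 0],
    [0, 0, 0, 0],
    [0, 0, 0, 0],
    [0, 0, 0, 0],
  ],
  grip=15,
  squeeze=10,
)

```text
time_s: 51.75
ee_pos: [633.5, -106.9, 162.4]
eef_rot: [[0.001, -0.087, 0.996], [-0.002, 0.996, 0.087], [-1.0, -0.002, 0.0]]
wrist_force: [0.6, -5.5, -2.0]
finger_gap: 19.4
```

Emit:
move_arm(
  series=[
    [0.4, -5, 0, 0],
    [0.4, -5, 0, 0],
    [0.4, -5, 0, 0],
    [0.4, -5, 0, 0],
    [0.4, -5, 0, 0],
    [0.4, -5, 0, 0],
    [0.4, -5, 0, 0],
    [0.4, -5, 0, 0],
    [0.4, -5, 0, 0],
    [0.2, -2, 0, 0],
  ],
  squeeze=20,
)

```text
time_s: 53.0
ee_pos: [637.3, -152.8, 162.4]
eef_rot: [[0.0, -0.087, 0.996], [-0.0, 0.996, 0.087], [-1.0, -0.0, 0.0]]
wrist_force: [2.3, 2.4, -0.8]
finger_gap: 19.2
```

Emit:
move_arm(
  series=[
    [0, 0, 0, 0],
    [0, 0, 0, 0],
    [0, 0, 0, 0],
    [0, 0, 0, 0],
    [0, 0, 0, 0],
    [0, 0, 0, 0],
    [0, 0, 0, 0],
    [0, 0, 0, 0],
    [0, 0, 0, 0],
    [0, 0, 0, 0],
  ],
)

```text
time_s: 54.25
ee_pos: [637.3, -152.4, 162.5]
eef_rot: [[0.0, -0.087, 0.996], [-0.0, 0.996, 0.087], [-1.0, -0.0, 0.0]]
wrist_force: [4.1, -1.2, -2.9]
finger_gap: 19.2
```

Emit:
move_arm(
  series=[
    [0, -1, 0, 0],
    [0, -1, 0, 0],
    [0, -1, 0, 0],
    [0, -1, 0, 0],
    [0, 0, 0, 0],
    [0, 0, 0, 0],
    [0, 0, 0, 0],
    [0, 0, 0, 0],
    [0, 0, 0, 0],
    [0, 0, 0, 0],
  ],
)

```text
time_s: 55.5
ee_pos: [637.3, -153.3, 162.4]
eef_rot: [[-0.0, -0.088, 0.996], [0.005, 0.996, 0.088], [-1.0, 0.005, 0.0]]
wrist_force: [4.6, 10.6, 0.5]
finger_gap: 19.2
```

Emit:
move_arm(
  series=[
    [0, 3, 0, 0],
    [0, 0, 0, 0],
    [0, 0, 0, 0],
    [0, 0, 20, 0],
    [0, 0, 40, 0],
    [0, 0, 40, 0],
    [0, 0, 15, 0],
    [-2, 25, 0, 5],
    [-2, 25, 0, 5],
    [-2, 25, 0, 5],
  ],
  grip=88,
)

```text
time_s: 56.75
ee_pos: [630.7, -77.8, 277.0]
eef_rot: [[-0.001, -0.345, 0.939], [0.0, 0.939, 0.345], [-1.0, 0.001, -0.001]]
wrist_force: [0.6, -0.2, -0.3]
finger_gap: 88.2
```

Emit:
move_arm(
  series=[
    [-2, 25, 0, 5],
    [-2, 25, 0, 5],
    [-2, 25, 0, 0],
    [-2, 25, 0, 0],
    [0, 19, 0, 0],
    [0, 0, 0, 0],
    [0, 0, 0, 0],
    [0, 0, 0, 0],
    [0, 0, 0, 0],
    [0, 0, 0, 0],
  ],
)

```text
time_s: 58.0
ee_pos: [623.2, 40.1, 277.4]
eef_rot: [[0.0, -0.5, 0.866], [-0.0, 0.866, 0.5], [-1.0, -0.0, 0.0]]
wrist_force: [0.2, -0.1, 0.1]
finger_gap: 87.9
```

Emit:
move_arm(
  series=[
    [0, 1.5, -20, 0],
    [0, 0, -20, 0],
    [0, 0, -15, 0],
    [0, 0, -9, 0],
    [0, 0, -5, 0],
    [0, 0, 0, 0],
    [0, 0, 0, 0],
    [0, 0, 0, 0],
    [0, 0, 0, 0],
    [0, 0, 0, 0],
  ],
)

```text
time_s: 59.25
ee_pos: [623.3, 42.0, 208.6]
eef_rot: [[0.0, -0.5, 0.866], [-0.0, 0.866, 0.5], [-1.0, -0.0, 0.0]]
wrist_force: [0.1, -0.4, 0.7]
finger_gap: 87.8
```

Emit:
move_arm(
  series=[
    [0, 0, 0, 0],
    [0, 0, 0, 0],
    [0, 0, 0, 0],
    [0, 0, 0, 0],
    [0, 0, 0, 0],
    [0, 0, 0, 0],
    [0, 0, 0, 0],
    [0, 0, 0, 0],
    [0, 0, 0, 0],
    [0, 0, 0, 0],
  ],
  grip=40,
  squeeze=30,
)

```text
time_s: 60.5
ee_pos: [623.3, 41.9, 208.5]
eef_rot: [[0.0, -0.5, 0.866], [-0.0, 0.866, 0.5], [-1.0, -0.0, 0.0]]
wrist_force: [2.5, -2.7, 0.1]
finger_gap: 48.2
```

Emit:
move_arm(
  series=[
    [0, 0, -0.9, -10],
    [0, 0, -0.9, -10],
    [0, 0, -0.9, -10],
    [0, 0, -0.9, -10],
    [0, 0, -0.9, -10],
    [0, 0, -0.9, -10],
    [0, 0, -0.9, -10],
    [0, 0, -0.9, -10],
    [0, 0, 0, 0],
    [0, 0, 0, 0],
  ],
)

```text
time_s: 61.75
ee_pos: [623.3, 41.5, 201.5]
eef_rot: [[0.0, 0.763, 0.646], [-0.001, 0.646, -0.763], [-1.0, -0.0, 0.001]]
wrist_force: [-0.1, -4.2, 1.3]
finger_gap: 48.1
```

Emit:
move_arm(
  series=[
    [0, 0, -0.9, -10],
    [0, 0, -0.9, -10],
    [0, 0, -0.9, -10],
    [0, 0, -0.9, -10],
    [0, 0, -0.9, -10],
    [0, 0, -0.9, -10],
    [0, 0, -0.9, -10],
    [0, 0, -0.9, -10],
    [0, 0, -0.9, -10],
    [0, 0, 0, 0],
  ],
)

```text
time_s: 63.0
ee_pos: [622.9, 41.5, 193.5]
eef_rot: [[-0.001, 0.645, -0.764], [-0.001, -0.764, -0.645], [-1.0, 0.0, 0.001]]
wrist_force: [-3.0, -6.1, 3.3]
finger_gap: 48.1
```

Emit:
move_arm(
  series=[
    [0, 0, -0.9, -10],
    [0, 0, -0.9, -10],
    [0, 0, -0.9, -10],
    [0, 0, -0.9, -10],
    [0, 0, -0.9, -10],
    [0, 0, -0.9, -10],
    [0, 0, 0, 0],
    [0, 0, 0, 0],
    [0, 0, 0, 0],
    [0, 0, 0, 0],
  ],
)

```text
time_s: 64.25
ee_pos: [622.8, 41.8, 188.2]
eef_rot: [[-0.001, -0.338, -0.941], [-0.001, -0.941, 0.338], [-1.0, 0.001, 0.001]]
wrist_force: [-3.3, -3.4, 5.3]
finger_gap: 48.2
```

```bash
python3 - <<'E'
from h import *
s=read_state();print(s["ee_pos"],s["wrist_force"],s["wrist_torque"],s["finger_gap"],s["joint_pos"])
E
```

```text
[622.83  41.78 188.24] [-3.32 -3.44  5.34] [-0.77  0.63 -0.08] 48.17902958148804 [-0.12  0.41  1.57 -0.    1.17  1.79]
```

I've turned back the full 230°. I'll turn a bit further to feel for the stop.

Emit:
move_arm(
  series=[
    [0, 0, -0.4, -5],
    [0, 0, -0.4, -5],
    [0, 0, 0, -5],
    [0, 0, 0, -5],
    [0, 0, 0, 0],
    [0, 0, 0, 0],
    [0, 0, 0, 0],
    [0, 0, 0, 0],
    [0, 0, 0, 0],
    [0, 0, 0, 0],
  ],
)

```text
time_s: 65.5
ee_pos: [623.3, 41.6, 187.2]
eef_rot: [[0.0, -0.638, -0.77], [-0.001, -0.77, 0.638], [-1.0, 0.001, -0.001]]
wrist_force: [-0.4, -5.6, 1.9]
finger_gap: 48.5
```

```bash
python3 - <<'E'
from h import *
s=read_state();print(s["ee_pos"],s["wrist_force"],s["wrist_torque"],np.degrees(np.arctan2(s["eef_rot"][1][1],s["eef_rot"][0][1])))
E
```

```text
[623.26  41.57 187.21] [-0.42 -5.6   1.94] [-0.85  0.18  0.73] -129.65924254595055
```

The reaction torque rose to +0.73 N m, so the knob is at its stop. I'll release, retreat and check.

Emit:
move_arm(
  series=[
    [0, 0, 0, 0],
    [0, 0, 0, 0],
    [0, 0, 0, 0],
    [0, 0, 0, 0],
    [0, 0, 20, 0],
    [0, 0, 30, 0],
    [0, 0, 40, 0],
    [0, 0, 20, 0],
    [-20, 0, 0, 8],
    [-30, 0, 0, 8],
  ],
  grip=88,
)

```text
time_s: 66.75
ee_pos: [573.0, 41.9, 297.5]
eef_rot: [[0.001, -0.402, -0.916], [-0.0, -0.916, 0.402], [-1.0, -0.0, -0.001]]
wrist_force: [0.1, 0.3, 0.2]
finger_gap: 88.0
```

Emit:
move_arm(
  series=[
    [-15, 30, 0, 8],
    [-15, 40, 0, 8],
    [-15, 40, 0, 8],
    [-15, 40, 0, 8],
    [-15, 40, 0, 8],
    [-15, 40, 0, 8],
    [0, 0, 0, 0],
    [0, 0, 0, 0],
    [0, 0, 0, 0],
    [0, 0, 0, 0],
  ],
)

```text
time_s: 68.0
ee_pos: [483.7, 271.1, 296.9]
eef_rot: [[-0.0, 0.405, -0.914], [-0.0, -0.914, -0.405], [-1.0, 0.0, 0.0]]
wrist_force: [0.0, -0.2, 0.1]
finger_gap: 87.9
```

```bash
python3 - <<'E'
from h import *
s=read_state();print(s["ee_pos"],s["time_s"])
cups([(570.5,-229.5),(562,-138),(555,-46)],"top5")
f=cv2.imread("pics/top5.png"); g=grab_frame("side")[:,:,::-1]
im=np.vstack([cv2.resize(f[170:245,290:460],(680,300),interpolation=cv2.INTER_CUBIC),cv2.resize(g[225:325,340:500-0][:,:],(480,300),interpolation=cv2.INTER_CUBIC) if 0 else cv2.resize(g[225:330,310:548],(680,300),interpolation=cv2.INTER_CUBIC)])
cv2.imwrite("pics/c5.png",im)
E
```

```text
[483.66 271.13 296.9 ] 68.0
(570.5, -229.5) px [421.05 208.2 ] [([421.79998779296875, 207.1999969482422], 12.6, array([ 573.3 , -231.72]))]
(562, -138) px [387.02 211.63] [([387.5, 211.5], 12.2, array([ 562.35, -139.3 ]))]
(555, -46) px [352.73 214.52] [([353.20001220703125, 214.1999969482422], 12.2, array([555.96, -47.19])), ([340.79998779296875, 196.5], 13.3, array([604.6 , -15.09])), ([362.20001220703125, 190.1999969482422], 13.7, array([621.5 , -72.87]))]
```

View pics/c5.png

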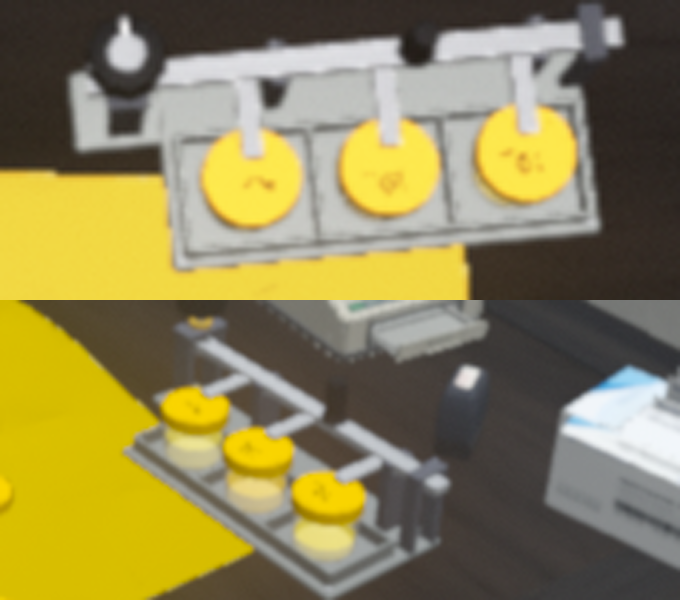

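```bash
python3 -c "
from plant import *
print(close_job())"
```

```text
the job is handed in; nothing more can be done
None
```

The job is done and handed in, about 68 s into the run. I unscrewed the knob about 230° and drew the bar back about 43 mm. The three closed cups stand one to a bay. I then slid the bar into its keeper until it met the stop, at about 10 N. Last, I screwed the knob down until the reaction torque rose to 0.73 N m.

- **Cups:** In the last pictures all three stand upright, within about 5 mm of their bay centres, each with a tab over its lid.
- **Bar and knob:** The bar runs through the keeper, and the knob's pointer lines up with the rack's x axis, consistent with fully home.
- **Arm and open cups:** The arm ended clear of everything. I did not re-measure the open cups at the end, but no move went near them.
- **Disagreements:** The top camera read about 2–3 mm low in x and y against the wrist camera and the gripped knob, and I corrected for that. The bar also slid home about 3 mm past the handle position I first measured, so it may have started slightly short of home.

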